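# Hang the hook-on pen cup in the notch of the document bin

## Robot

A 6-joint arm with a two-finger parallel gripper is mounted at the origin on the work surface. World frame = base frame: x ahead of the robot, y to its left, z up, the work surface at z = 0. Lengths are in mm, angles in degrees, forces in N, time in s.
With the tool pointing down it reaches from about 300 to 850 mm from the base axis. Payload 4.2 kg.
Tool frame: the origin (TCP) lies on the centre line of the jaws, within the pads' length; the fingertips stand 14 mm ahead of it and the grasp point (between the pads) lies 5 mm behind it; z points along the fingers, y is the direction in which the jaws open and shut (so a half turn about z gives the same grasp; the last joint's range is limited). The gripper opens to 91 mm and grips with 3 to 60 N. Pads are 32 mm wide; open, the fingers measure 118 mm over their backs; the gripper's body (76 mm by 178 mm) begins 60 mm behind the grasp point.
Start: joints at [69.844, 18.312, 89.639, -0, 72.044, -1.146], TCP at [187.306, 543.653, 227.976] pointing down, gripper open.
Joint ranges: [-177.97, 177.97], [-48.28, 115.42], [12.27, 149.76], [-77.06, 257.06], [2.81, 150.46], [-146.56, 146.56]. Speed limits (degrees/s): [147.25, 147.25, 180, 180, 180, 180].

## Interface

Orientations are given as [roll, pitch, yaw] about the fixed x, y, z axes, in that order (R = Rz(yaw) Ry(pitch) Rx(roll)).
In Python, from workcell import state, grab_frame, job_done gives the robot as it stands.
- The arm moves only by the tool send_rows, never from a script. Its argument "deltas" is one flat list of numbers, 5 for each row, row after row: the opening, from 0 (shut) to 1 (fully open), then the shift along the tool's x, y, z in m, then the turn about the tool's z in degrees. A call has 1 to 12 rows; each row shifts and turns the pose as measured when the row begins, along the tool's axes as they then stand; what a row does not reach is not made up. A row lasts 1/10 s, in which the tool goes at most 50 mm and 8.59 degrees, less where a joint would pass 70% of its speed; a pose out of reach is approached as far as the arm can. A call is refused whole if a number of a shift passes 0.05 or a number of a turn 8.59, either way. A call with a gripper value outside its range is refused whole. The fingers move at their own pace and stop on an object; "squeeze" is the grip in N (left out, the last holds). Time passes only in rows, so rows that do not move let the fingers close. It gives the time, the measured TCP pose, the force and the opening at its end, in the units of the state.
- state(): the state, without advancing time (a new reading comes with each control period).
- grab_frame(name): name is "side" or "top"; returns a dict with "img" (384x512x3 uint8, red, green, blue), "camera_matrix" (3x3 intrinsics, pixels), "k1" (the pictures are not rectified: a ray, as slopes to the right and down, at radius r is drawn at 1 + k1 r^2 times it, then the intrinsics apply), "R" (3x3) and "t" (3): a world point X has camera coordinates R X + t. Camera axes: x right, y down, z forward; pixel columns grow to the right and rows downward; lengths in mm; the calibration is good to about 2 mm. A picture is of the moment at which its call begins. There is no depth.
- job_done(): hands the job in, once; it reports no verdict.
The state is a dict: "time_s": time; "qpos": joint angles; "qvel": joint speeds; "effort": joint torques, N m; "ee_pos": TCP position; "ee_rot": TCP orientation; "force": force on the tool from outside, world axes, zero at the start; "torque": the same for the moment, N m; "gripper_width": finger opening in mm.
Only numpy, scipy, OpenCV 4.12 (cv2) and the standard library are available. Lean on these libraries where they do the work, as an engineer would, in place of code of your own. Each camera call takes 0.05 s, during which the arm holds its last target. There are 200 camera calls.

## Task

Pick up the empty metal pen cup and hang it by its own hook over the rim of the document bin's long wall that faces away from the robot, on the outside of the bin. That rim has one notch just wider than the hook: find it (by sight, or by sliding the hook along the rim), let the hook sink right to the bottom of the notch so that it cannot slide, and let go. Lean on the bin gently, never harder than 25 N, and leave the mug, the stapler and the mouse where they are.

Things in the scene. Friction and masses are not known exactly. Their poses are not given: they have to be found in the camera images.
- bin: Dark steel open-topped document bin, 190 (x) by 300 (y) by 115 mm high, fixed to the desk, rigid, lower folders standing in its -x half. Origin: centre of its underside; z up. Its +x long wall, away from the robot, is 4 mm thick, centre plane at x = +93 mm, outer face at x = +95 mm.
- bin_rim (a point): Middle of the top of the bin's +x wall (x 93, y 0, z 115 mm in the bin frame; same axes). This rim is flat but for ONE rectangular notch, 30 mm wide along y, 10 mm deep (floor 105 mm above the desk). The notch's middle lies anywhere from y = -35 to +35 mm, differs from run to run and is not measured.
- cup_center (a point): Centre (40 mm above the underside) of the pen cup: a loose empty open-topped box of bare aluminium, 50 (x) by 56 (y) by 80 mm high, walls 2.5 mm, about 160 g, upright on the desk. Its y faces are plain and can be gripped at any height. Its hook is on its -x side.
- cup_hook (a point): Point in the cup's hook that comes to lie on the rim: middle of the bridge's underside, 28.5 mm to -x of the cup's centre, 90 mm above the cup's underside; axes as the cup. The hook is 24 mm wide (y), gap 7 mm between the cup's back (x = -25 mm) and the lip. The lip hangs 15 mm straight down from the bridge, then 8 mm flaring away from the cup. Bridge top at 93 mm.
- cup: The same pen cup; origin at the centre of its underside, z up, hook on its -x side.
- mug: White mug, 76 mm wide, 90 mm high; bystander. Origin: centre of its underside.
- stapler: Black stapler 130 mm long, 45 mm high; bystander. Origin: centre of its underside.
- mouse: Black computer mouse 100 by 58 by 32 mm; bystander. Origin: centre of its underside.
Things that resemble listed ones, but are neither listed nor needed, are in the scene too. What is shaped like the cup but orange is not meant.

How it is judged (in metres and radians):
At the end, for the whole second after the job is handed in: The cup hangs at rest outside the bin's +x wall, its hook over that wall (hook point within 5 mm of the wall's centre plane and within 4 mm of the notch floor's height, so sunk in the notch), upright within 0.15 rad (x of cup_hook in the frame of bin between 0.088 and 0.098 m and y of cup_hook in the frame of bin between -0.045 and 0.045 m and z of cup_hook in the frame of bin between 0.101 and 0.109 m and x of cup_center in the frame of bin above 0.1 m and angle between cup's own z axis and vertical below 0.15 rad and linear speed of cup below 0.02 m/s); the robot touches nothing.
It fails at once if the bin is pressed or struck with more than 25 N (contact force between bin and anything else above 25 N).
It fails at once if the mug, the stapler or the mouse is moved by more than 20 mm (distance of any of mug, stapler, mouse from where it was at the start of the episode above 0.02 m).
It also fails if it takes over 72 s, if anything falls off the work surface, if the arm or the gripper's body presses on something with over 40 N, if the wrist force passes 120 N, or if a joint passes its speed limit or range.

## Working session

There is one attempt and no reset: what is moved stays moved. The work goes in short steps, Python scripts to look and compute and a tool call to move; the robot and the scene stay as the last step left them, time stands still between calls to the robot, and variables do not carry over. Pictures are saved under pics/ and viewed, and the job is handed in when it is done.

Besides the shell and the picture viewer there is one more tool, called after "Request:" by a JSON object that holds its "method" and its "body", one argument or row to a line. send_rows: Moves the arm, as the interface text tells. Its arguments: {"type":"object","properties":{"deltas":{"type":"array","items":{"type":"number"}},"squeeze":{"type":"number"}},"required":["deltas"]}

```bash
mkdir -p pics
cat > h.py <<'E'
import numpy as np, cv2
from workcell import state, grab_frame, job_done
def ray(f,u,v):
    K=np.array(f["camera_matrix"]);k=float(np.ravel(f["k1"])[0])
    p=cv2.undistortPoints(np.array([[[u,v]]],float),K,np.array([k,0,0,0.]))[0,0]
    R=np.array(f["R"]);t=np.array(f["t"]).ravel()
    return -R.T@t, R.T@np.array([p[0],p[1],1])
def onplane(f,u,v,z):
    c,d=ray(f,u,v); return c+d*(z-c[2])/d[2]
def proj(f,X):
    R=np.array(f["R"]);t=np.array(f["t"]).ravel();K=np.array(f["camera_matrix"]);k=float(np.ravel(f["k1"])[0])
    return cv2.projectPoints(np.array([X],float),cv2.Rodrigues(R)[0],t,K,np.array([k,0,0,0.]))[0].ravel()
def save(f,name,crop=None,s=1):
    im=f["img"][:,:,::-1]
    if crop: x0,y0,x1,y1=crop; im=im[y0:y1,x0:x1]
    cv2.imwrite("pics/"+name,cv2.resize(im,None,fx=s,fy=s,interpolation=cv2.INTER_CUBIC))
E
python3 - <<'E'
from h import *
import pickle
for n in("side","top"):
    f=grab_frame(n);save(f,n+"0.png",None,1.5);pickle.dump(f,open(n+"0.pkl","wb"))
    print(n,np.round(ray(f,256,192),2),f["k1"])
s=state();print(s)
E
```

```text
side [[ 2.7923e+02  6.2905e+02  7.8155e+02]
 [ 3.2000e-01 -6.1000e-01 -7.3000e-01]] -0.022647019460023534
top [[ 4.94480e+02  5.15400e+01  1.35791e+03]
 [ 6.00000e-02 -2.00000e-02 -1.00000e+00]] -0.09250541838746366
{'time_s': 0.1, 'qpos': array([ 6.98440630e+01,  1.83499380e+01,  8.96988370e+01, -1.67530628e-04,
        7.20427743e+01, -1.14555247e+00]), 'qvel': array([ 0.0315241 , -0.15521679, -0.21021791,  0.04590011,  0.05390912,
        0.01023123]), 'effort': array([-1.10524026e-03, -4.13333201e+01, -2.32507253e+01,  7.28400657e-02,
        4.23310418e-02, -4.59568878e-05]), 'ee_pos': array([187.15373121, 543.25034373, 227.18859924]), 'ee_rot': array([-1.79908466e+02, -1.67102786e-03,  1.60989666e+02]), 'force': array([ 1.39955154,  0.98265191, -0.35292457]), 'torque': array([0.0233138 , 0.00787317, 0.02637287]), 'gripper_width': 91.2791662288805}
```

View pics/side0.png

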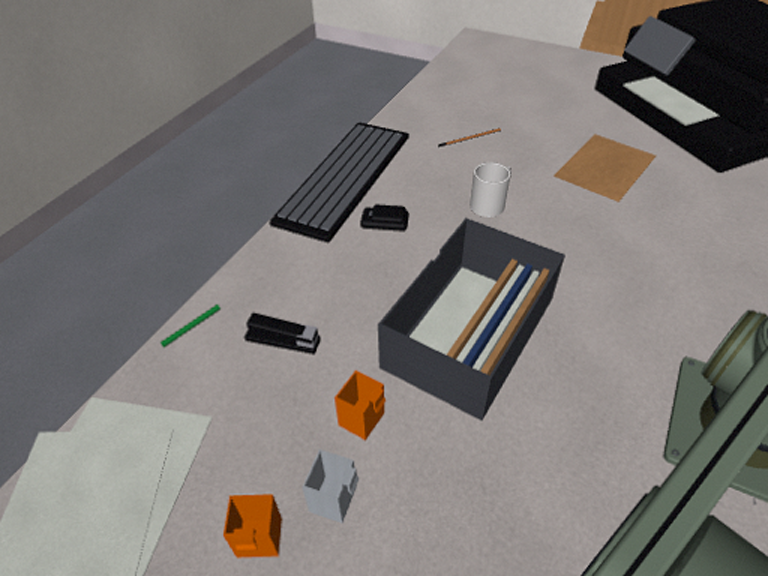

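View pics/top0.png

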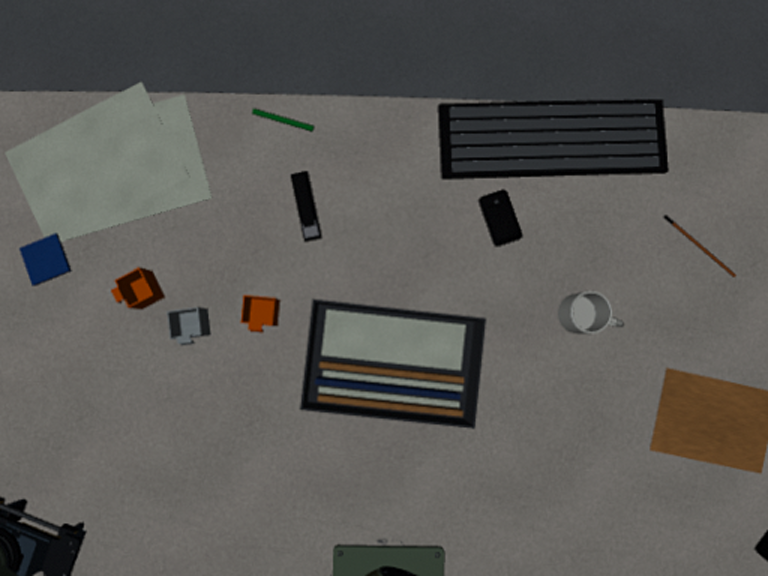

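The silver cup sits at about (189,325) in the top view and (331,486) in the side view (pixels enlarged 1.5x). The two box-shaped lookalikes, at top (260,312) and (140,288), are orange, so bare aluminium fits only the silver one. The notch seems to be near side (435,262). I'll enlarge crops of each to check.

Run:
```python
import pickle
from h import *
T=pickle.load(open("top0.pkl","rb"));S=pickle.load(open("side0.pkl","rb"))
a=T["img"][190:290,100:200];b=S["img"][290,0]
def c(f,x0,y0,x1,y1,s):return cv2.resize(f["img"][y0:y1,x0:x1,::-1],None,fx=s,fy=s,interpolation=cv2.INTER_CUBIC)
cv2.imwrite("pics/c1.png",np.hstack([c(T,105,195,145,235,10),c(S,195,290,250,355,400/65)[:400]]))
cv2.imwrite("pics/c2.png",cv2.convertScaleAbs(c(S,245,140,385,285,4),alpha=1.8))
cv2.imwrite("pics/c3.png",cv2.convertScaleAbs(c(T,195,195,330,290,5.8),alpha=2.5))
```

```text
(no output)
```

View pics/c1.png

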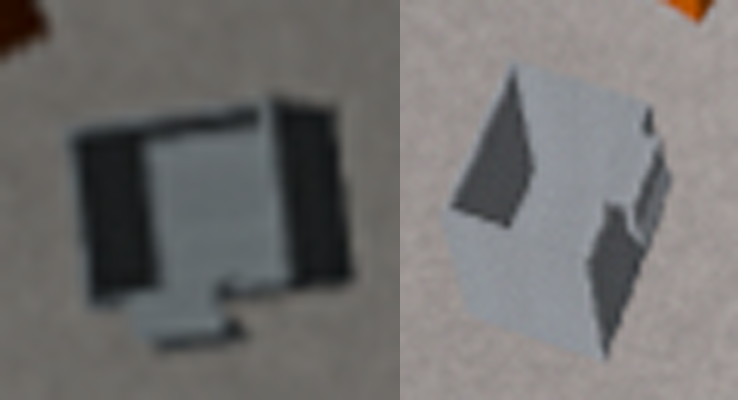

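View pics/c2.png

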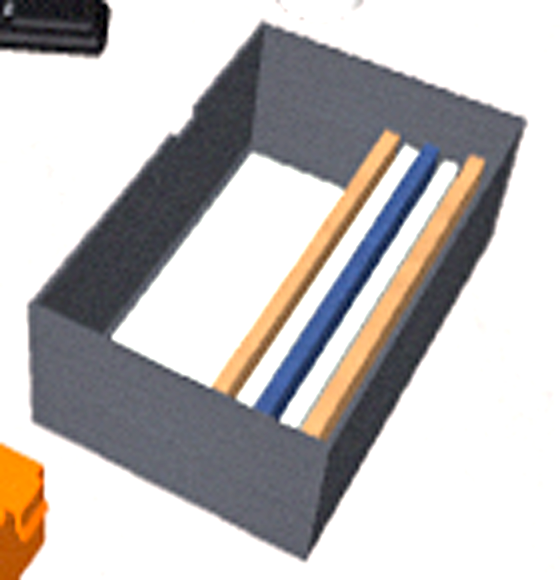

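View pics/c3.png

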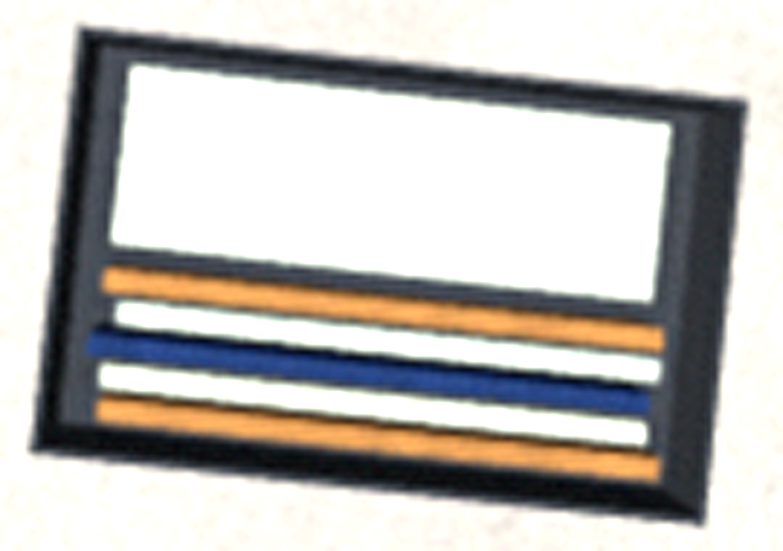

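```bash
cat > m.py <<'E'
import pickle
from h import *
T=pickle.load(open("top0.pkl","rb"));S=pickle.load(open("side0.pkl","rb"))
def px(p,s,x0,y0):return (p[0]+.5)/s-.5+x0,(p[1]+.5)/s-.5+y0
print("bin top view")
B=[onplane(T,*px(p,5.8,195,195),115)[:2] for p in[(80,28),(748,100),(703,522),(33,450)]]
print(np.round(B,1),np.round([np.linalg.norm(B[i]-B[i-1]) for i in range(4)],1),np.mean(B,0))
print("bin side")
C=[onplane(S,*px(p,4,245,140),115)[:2] for p in[(30,305),(263,22),(526,121),(328,440)]]
print(np.round(C,1),np.round([np.linalg.norm(C[i]-C[i-1]) for i in range(4)],1),np.mean(C,0))
for n,B in(("top",B),("side",C)):
    print(n,"yaw",np.degrees(np.arctan2(*(-(B[0]-B[1])*[1,-1]))),np.degrees(np.arctan2(*(B[0]-B[3])[::-1])))
    yaxis=(B[0]-B[1])/np.linalg.norm(B[0]-B[1]);mid=(B[0]+B[1])/2
    if n=="side":
        for p in[(175,137),(192,112)]:
            q=onplane(S,*px(p,4,245,140),115)[:2];print("notch edge bin y",(q-mid)@yaxis, q)
print("cup top")
D=[onplane(T,*px(p,10,105,195),80)[:2] for p in[(68,130),(268,98),(290,285),(88,302)]]
print(np.round(D,1),np.round([np.linalg.norm(D[i]-D[i-1]) for i in range(4)],1),np.mean(D,0))
s=400/65
E_=[onplane(S,*px(p,s,195,290-0),80)[:2] for p in[((515-400),65),((652-400),108),((590-400),255),((447-400),208)]]
print("cup side",np.round(E_,1),np.round([np.linalg.norm(E_[i]-E_[i-1]) for i in range(4)],1),np.mean(E_,0))
E
python3 m.py
```

```text
bin top view
[[ 549.8  142.5]
 [ 524.7 -154.9]
 [ 337.6 -138. ]
 [ 363.5  158.3]] [186.9 298.5 187.9 297.4] [443.90273926   1.97639777]
bin side
[[ 550.   144.4]
 [ 524.1 -152.1]
 [ 336.3 -134.4]
 [ 365.4  155.8]] [184.9 297.6 188.6 291.6] [443.94079128   3.41742418]
top yaw -4.831206038630886 -4.833937310183187
side yaw -4.977935838803625 -3.5102021196112116
notch edge bin y -16.769575961832047 [531.98266125 -20.2199649 ]
notch edge bin y -43.023854983465654 [531.61461767 -46.54158824]
cup top
[[523.7 401.4]
 [533.5 348.5]
 [484.3 340.9]
 [478.4 394.4]] [45.8 53.9 49.8 53.9] [504.97302433 371.29385423]
cup side [[531.5 350. ]
 [483.9 342.7]
 [477.1 393.8]
 [524.8 401.4]] [51.7 48.1 51.6 48.3] [504.31117861 371.98988676]
```

The silver cup is confirmed as the target:

| Item | Position or size | Yaw |
|---|---|---|
| Cup | centre about (504.5, 371.6) | about +8.7° |
| Cup top | measured about 50x54 mm (50x56 mm given) | – |
| Cup hook | on the -x side | – |
| Bin | centre about (443.9, 2.7) | about -4.85° |
| Bin top | measured about 187x298 mm (190x300 mm given) | – |
| Notch | bin y about -30 | – |

Next I'll rotate and go above the cup.

Request:
{"method": "send_rows", "body": {
  "deltas": [1, 0, 0, 0, -7, 1, 0, 0, 0, -7, 1, 0, 0, 0, -7, 1, 0, 0, 0, -7, 1, -0.036, -0.027, 0, 0, 1, -0.036, -0.027, 0, 0, 1, -0.036, -0.027, 0, 0, 1, -0.036, -0.027, 0, 0, 1, -0.036, -0.027, 0, 0, 1, -0.036, -0.027, 0, 0, 1, -0.036, -0.027, 0, 0, 1, -0.036, -0.027, 0, 0],
  "squeeze": 25
}}

```text
time_s: 1.3
ee_pos: [513.9, 377.9, 220.8]
ee_rot: [-179.6, -0.6, -169.2]
force: [0.1, 0.8, 0.4]
gripper_width: 91.1
```

```bash
cat >> h.py <<'E'
def go(x,y,z,yaw):
    s=state();p=s["ee_pos"];a=s["ee_rot"][2];r=np.radians(a)
    d=np.array([x,y,z])-p
    print("t",round(s["time_s"],2),"pos",p.round(1),"rot",s["ee_rot"].round(1),"F",s["force"].round(1),"w",round(s["gripper_width"],1))
    print("tool d mm",np.round([np.cos(r)*d[0]+np.sin(r)*d[1],np.sin(r)*d[0]-np.cos(r)*d[1],-d[2]],1),"turn",round(-((yaw-a+180)%360-180),1))
E
python3 - <<'E'
from h import *
go(504.5,371.6,55,-171.3)
f=grab_frame("top");save(f,"t1.png",(80,160,250,280),4.5)
E
```

```text
t 1.3 pos [513.9 377.9 220.8] rot [-179.6   -0.6 -169.2] F [0.1 0.8 0.4] w 91.1
tool d mm [ 10.4  -4.5 165.8] turn 2.1
```

View pics/t1.png

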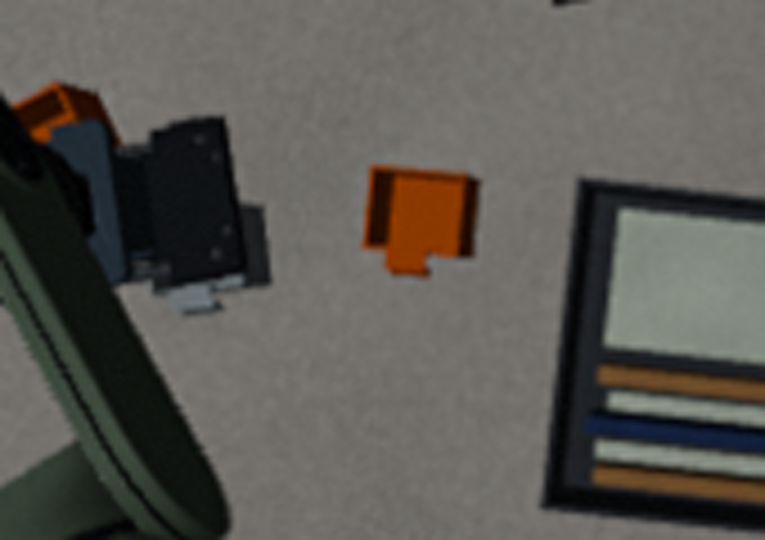

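The gripper is above the cup with a small offset. I'll correct it and descend.

Request:
{"method": "send_rows", "body": {
  "deltas": [1, 0.01, -0.0045, 0, 2.1, 1, 0, 0, 0.03, 0, 1, 0, 0, 0.03, 0, 1, 0, 0, 0.02, 0, 1, 0, 0, 0, 0]
}}

```text
time_s: 1.85
ee_pos: [514.1, 363.6, 135.6]
ee_rot: [-179.3, -0.3, -172.0]
force: [0.5, 0.4, -0.4]
gripper_width: 91.5
```

Run:
```python
from h import *
go(504.5,371.6,55,-171.3)
f=grab_frame("side");save(f,"s1.png",(150,230,300,370),4.5)
```

```text
t 1.85 pos [514.1 363.6 135.6] rot [-179.3   -0.3 -172. ] F [ 0.5  0.4 -0.4] w 91.5
tool d mm [ 8.4  9.2 80.6] turn -0.7
```

View pics/s1.png

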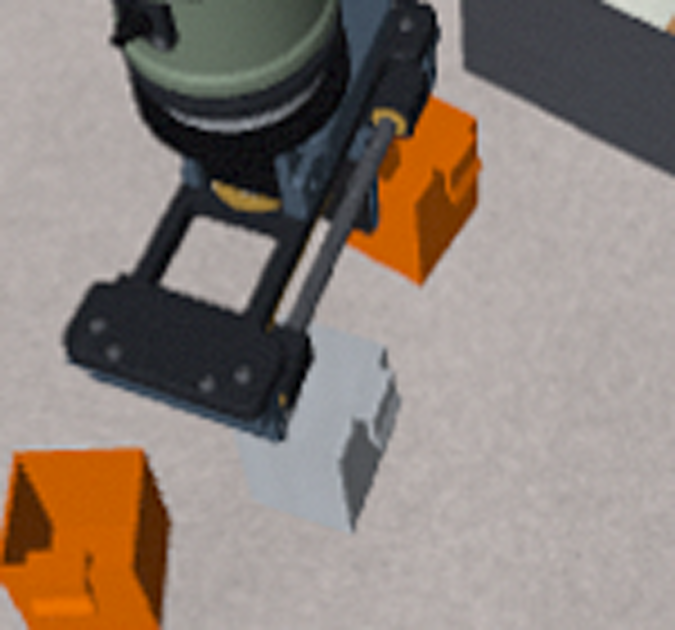

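The gripper straddles the cup but has drifted about 9 mm in each axis. I'll correct that with small steps.

Request:
{"method": "send_rows", "body": {
  "deltas": [1, 0.008, 0.009, 0, -0.7, 1, 0, 0, 0, 0, 1, 0, 0, 0, 0]
}}

```text
time_s: 2.2
ee_pos: [505.9, 374.3, 140.3]
ee_rot: [-179.5, 0.1, -171.2]
force: [-0.1, -0.5, 0.2]
gripper_width: 91.5
```

```bash
python3 -c "
from h import *
go(504.5,371.6,55,-171.3)"
```

```text
t 2.2 pos [505.9 374.3 140.3] rot [-1.795e+02  1.000e-01 -1.712e+02] F [-0.1 -0.5  0.2] w 91.5
tool d mm [ 1.8 -2.4 85.3] turn 0.1
```

Request:
{"method": "send_rows", "body": {
  "deltas": [1, 0.002, -0.0025, 0.02, 0, 1, 0, 0, 0.02, 0, 1, 0, 0, 0.02, 0, 1, 0, 0, 0.015, 0, 1, 0, 0, 0, 0, 1, 0, 0, 0, 0]
}}

```text
time_s: 2.8
ee_pos: [507.8, 374.8, 70.6]
ee_rot: [-179.9, 0.8, -171.1]
force: [0.5, 0.2, 0.2]
gripper_width: 91.3
```

```bash
python3 -c "
from h import *
go(504.5,371.6,55,-171.3)"
```

```text
t 2.8 pos [507.8 374.8  70.6] rot [-179.9    0.8 -171.1] F [0.5 0.2 0.2] w 91.3
tool d mm [ 3.8 -2.6 15.6] turn 0.2
```

Request:
{"method": "send_rows", "body": {
  "deltas": [1, 0.004, -0.0025, 0.012, 0, 1, 0, 0, 0.004, 0, 0, 0, 0, 0, 0, 0, 0, 0, 0, 0, 0, 0, 0, 0, 0, 0, 0, 0, 0, 0, 0, 0, 0, 0, 0, 0, 0, 0, 0, 0, 0, 0, 0, 0, 0]
}}

```text
time_s: 3.7
ee_pos: [508.2, 374.4, 61.1]
ee_rot: [179.8, 1.5, -171.1]
force: [0.2, -1.0, -0.2]
gripper_width: 55.9
```

Run:
```python
from h import *
go(504.5,371.6,55,-171.3)
f=grab_frame("side");save(f,"s2.png",(150,230,300,370),4.5)
```

```text
t 3.7 pos [508.2 374.4  61.1] rot [ 179.8    1.5 -171.1] F [ 0.2 -1.  -0.2] w 55.9
tool d mm [ 4.1 -2.2  6.1] turn 0.2
```

View pics/s2.png

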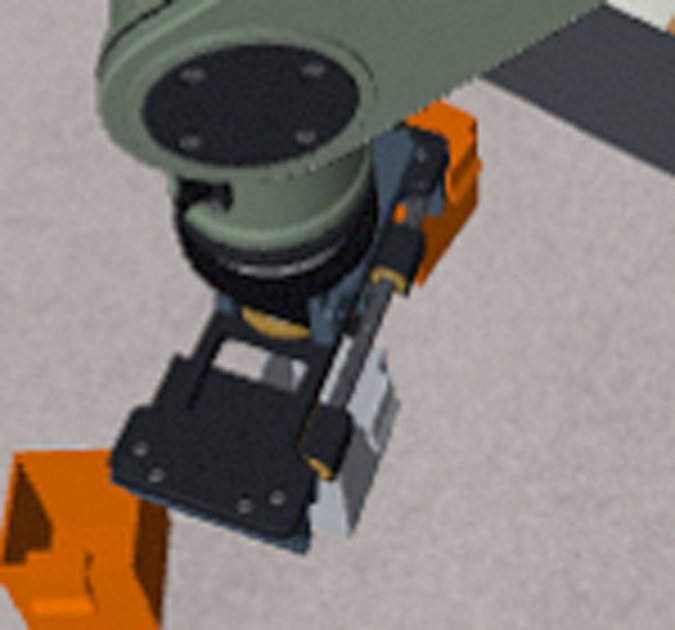

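The cup is gripped: width 55.9 mm against 56 mm expected. Now I'll lift it.

Request:
{"method": "send_rows", "body": {
  "deltas": [0, 0, 0, -0.02, 0, 0, 0, 0, -0.03, 0, 0, 0, 0, -0.03, 0, 0, 0, 0, -0.03, 0, 0, 0, 0, -0.03, 0, 0, 0, 0, 0, 0, 0, 0, 0, 0, 0],
  "squeeze": 30
}}

```text
time_s: 4.45
ee_pos: [502.6, 372.4, 201.7]
ee_rot: [-180.0, 1.0, -171.1]
force: [-0.2, -0.5, -1.8]
gripper_width: 56.1
```

Run:
```python
from h import *
go(566.3+25,-38.4,205,175.2)
f=grab_frame("side");save(f,"s3.png",None,1.5)
```

```text
t 4.45 pos [502.6 372.4 201.7] rot [-180.     1.  -171.1] F [-0.2 -0.5 -1.8] w 56.1
tool d mm [ -23.9 -419.5   -3.3] turn 13.7
```

View pics/s3.png

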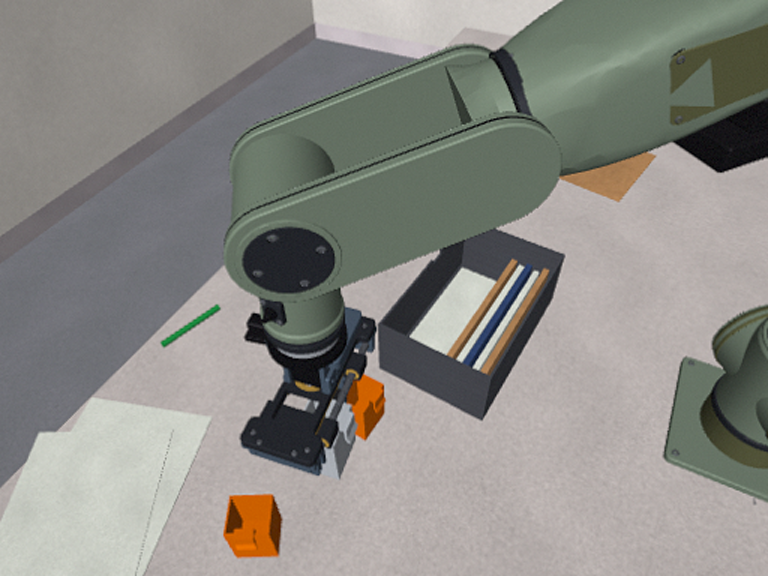

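The cup is off the desk and held, with -1.8 N on z. I'll turn it to the bin's yaw and carry it to just outside the wall.

Request:
{"method": "send_rows", "body": {
  "deltas": [0, 0, 0, 0, 7, 0, 0, 0, 0, 6.7, 0, -0.012, -0.038, 0, 0, 0, -0.012, -0.038, 0, 0, 0, -0.012, -0.038, 0, 0, 0, -0.012, -0.038, 0, 0, 0, -0.012, -0.038, 0, 0, 0, -0.012, -0.038, 0, 0, 0, -0.012, -0.038, 0, 0, 0, -0.012, -0.038, 0, 0, 0, -0.012, -0.038, 0, 0, 0, -0.012, -0.038, 0, 0]
}}

```text
time_s: 5.7
ee_pos: [579.9, -28.5, 178.9]
ee_rot: [-179.5, -1.1, 175.2]
force: [-0.1, -0.6, -1.6]
gripper_width: 55.9
```

Request:
{"method": "send_rows", "body": {
  "deltas": [0, 0, 0, 0, 0, 0, 0, 0, 0, 0, 0, 0, 0, 0, 0]
}}

```text
time_s: 6.0
ee_pos: [578.3, -33.2, 173.7]
ee_rot: [-179.4, -1.6, 174.8]
force: [-0.1, 1.4, -1.5]
gripper_width: 56.2
```

Run:
```python
from h import *
import pickle
go(566.3+25,-38.4,205,175.2)
f=grab_frame("side");save(f,"s4.png",None,1.5);pickle.dump(f,open("s4.pkl","wb"))
f=grab_frame("top");save(f,"t4.png",(190,150,340,290),4.5)
```

```text
t 6.0 pos [578.3 -33.2 173.7] rot [-179.4   -1.6  174.8] F [-0.1  1.4 -1.5] w 56.2
tool d mm [-13.4  -4.  -31.3] turn -0.4
```

View pics/s4.png

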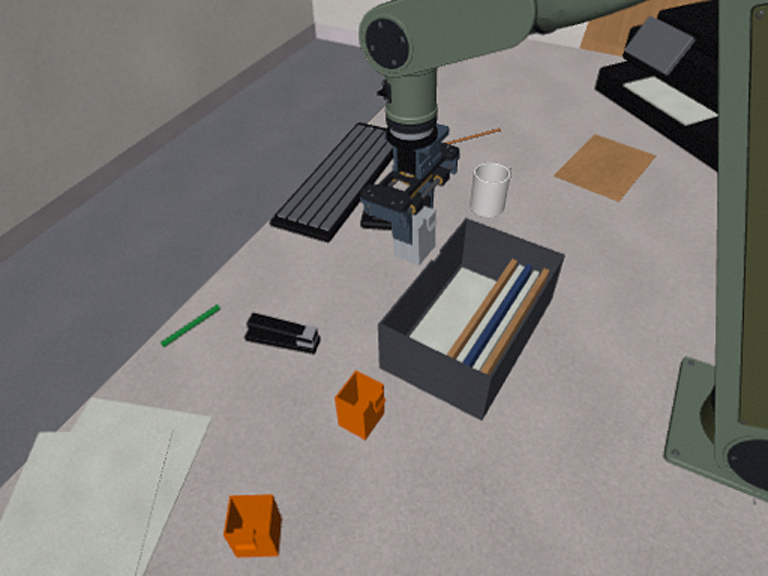

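View pics/t4.png

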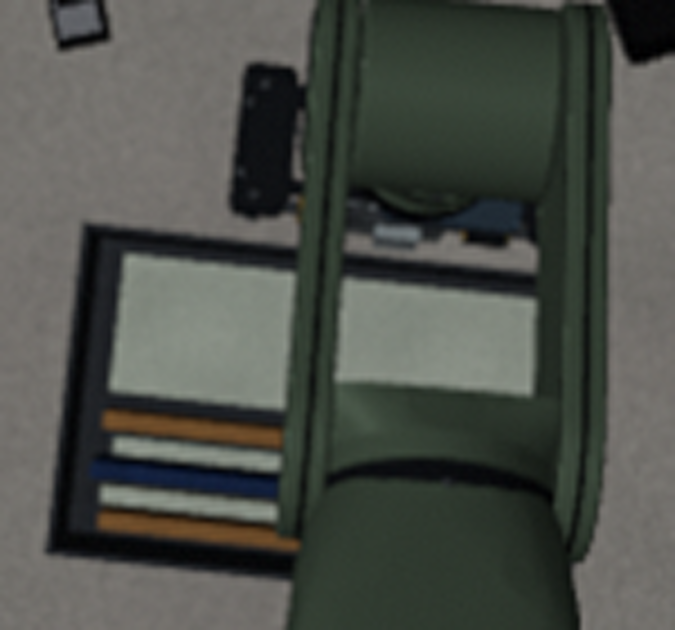

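Run:
```python
from h import *
import pickle
f=pickle.load(open("s4.pkl","rb"))
from scipy.spatial.transform import Rotation as R
for a in([179.8,1.5,-171.1],[-179.4,-1.6,174.8]): print(R.from_euler("xyz",a,degrees=True).as_matrix()[:,2].round(4))
im=f["img"][125:205,240:340,::-1]
cv2.imwrite("pics/s4c.png",cv2.convertScaleAbs(cv2.resize(im,None,fx=7.5,fy=7.5,interpolation=cv2.INTER_CUBIC),alpha=1.7))
```

```text
[ 0.0253  0.0075 -0.9997]
[-0.0288 -0.0079 -0.9996]
```

View pics/s4c.png

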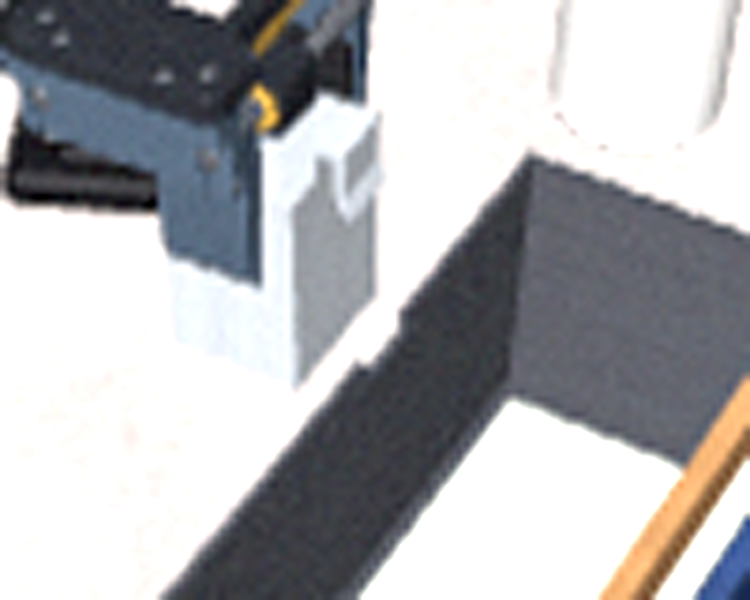

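The side crop shows the notch clearly: near top corner at crop (355,362), far top corner (402,309), far floor corner (401,335). The hook's top edge runs from (335,160) to (380,112).

```bash
cat > n.py <<'E'
from h import *
c=np.array([443.9,2.7]);y=np.radians(-4.85)
Rb=np.array([[np.cos(y),-np.sin(y)],[np.sin(y),np.cos(y)]])
def tobin(X): return np.r_[Rb.T@(X[:2]-c),X[2]]
def pt(f,p,z,s=7.5,x0=240,y0=125): return tobin(onplane(f,(p[0]+.5)/s-.5+x0,(p[1]+.5)/s-.5+y0,z))
E
python3 - <<'E'
from n import *
import pickle
f=pickle.load(open("s4.pkl","rb"))
for n,p,z in[("notch near top",(355,362),115),("notch far top",(402,309),115),("far floor",(401,335),105),("near floor",(368,368),105),("rim corner far",(530,155),115),
 ("hook top near",(335,160),205.7),("hook top far",(380,112),205.7),("flare near",(345,218),179.7),("flare far",(382,182),179.7),("cup bottom near-back",(295,387),112.7),("cup bot far-back",(376,298),112.7)]:
    print(n,pt(f,p,z).round(1))
print(tobin(np.array([578.3,-33.2,173.7])).round(1))
E
```

```text
notch near top [ 94.8 -16.8 115. ]
notch far top [ 93.7 -48.7 115. ]
far floor [ 92.3 -46.5 105. ]
near floor [ 94.2 -25.9 105. ]
rim corner far [  93.2 -146.8  115. ]
hook top near [102.7  -9.5 205.7]
hook top far [102.1 -38.2 205.7]
flare near [100.  -13.5 179.7]
flare far [ 98.4 -35.7 179.7]
cup bottom near-back [107.3   2.4 112.7]
cup bot far-back [105.3 -51.2 112.7]
[137.  -24.4 173.7]
```

The notch's middle is at bin y of about -32, the hook is at about -24, and the cup tilts about 3° (bottom toward the bin). I'll lower the grip force so the cup can swivel and slip instead of pushing hard. Then I'll shift 8 mm in -y, move closer and descend to just above the rim.

Request:
{"method": "send_rows", "body": {
  "deltas": [0, 0.003, -0.004, 0.011, 0, 0, 0.003, -0.004, 0.011, 0, 0, 0, 0, 0.011, 0, 0, 0, 0, 0.011, 0],
  "squeeze": 12
}}

```text
time_s: 6.5
ee_pos: [569.8, -38.1, 128.1]
ee_rot: [-179.4, -1.5, 175.1]
force: [0.5, -0.0, -1.7]
gripper_width: 56.2
```

```bash
cat > look.py <<'E'
import sys,pickle
from n import *
s=state();p=s["ee_pos"];print("bin TCP",tobin(p).round(1),"rot",s["ee_rot"].round(1),"F",s["force"].round(1),"w",round(s["gripper_width"],1),"t",s["time_s"])
f=grab_frame("side");pickle.dump(f,open(sys.argv[1]+".pkl","wb"))
im=f["img"][125:205,240:340,::-1]
cv2.imwrite("pics/%s.png"%sys.argv[1],cv2.convertScaleAbs(cv2.resize(im,None,fx=7.5,fy=7.5,interpolation=cv2.INTER_CUBIC),alpha=1.7))
E
python3 look.py s5
```

```text
bin TCP [128.9 -30.  128.1] rot [-179.4   -1.5  175.1] F [ 0.5 -0.  -1.7] w 56.2 t 6.5
```

View pics/s5.png

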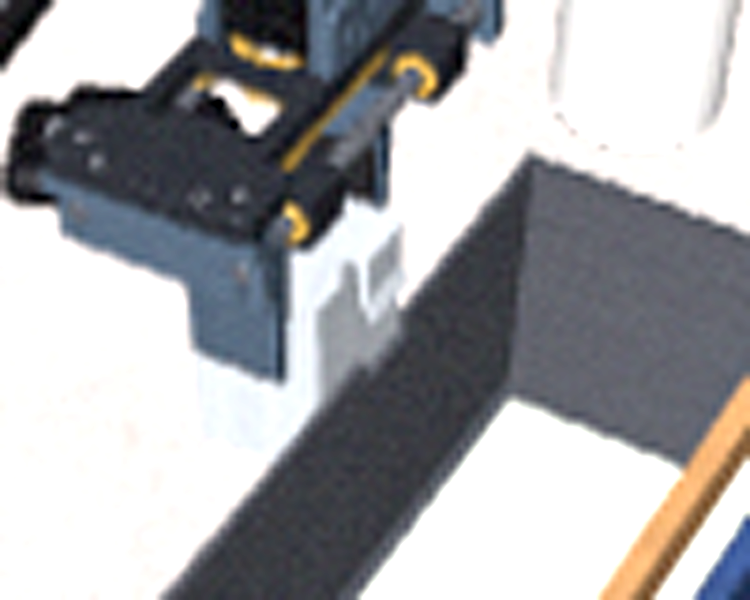

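Run:
```python
from n import *
import pickle
f=pickle.load(open("s5.pkl","rb"))
for n,p,z in[("hook top near",(358,266),160),("hook top far",(402,224),160),("flare near",(370,320),134),("flare far",(403,290),134)]: print(n,pt(f,p,z).round(1))
```

```text
hook top near [ 95.  -15.1 160. ]
hook top far [ 92.6 -41.2 160. ]
flare near [ 91.5 -19.5 134. ]
flare far [ 89.1 -38.5 134. ]
```

Request:
{"method": "send_rows", "body": {
  "deltas": [0, 0.003, -0.003, 0.008, 0, 0, 0, 0, 0.003, 0]
}}

```text
time_s: 6.75
ee_pos: [565.5, -40.9, 114.0]
ee_rot: [-179.4, -1.6, 175.1]
force: [-0.5, -0.2, -1.2]
gripper_width: 55.7
```

```bash
python3 look.py s6
```

```text
bin TCP [124.9 -33.1 114. ] rot [-179.4   -1.6  175.1] F [-0.5 -0.2 -1.2] w 55.7 t 6.75
```

View pics/s6.png

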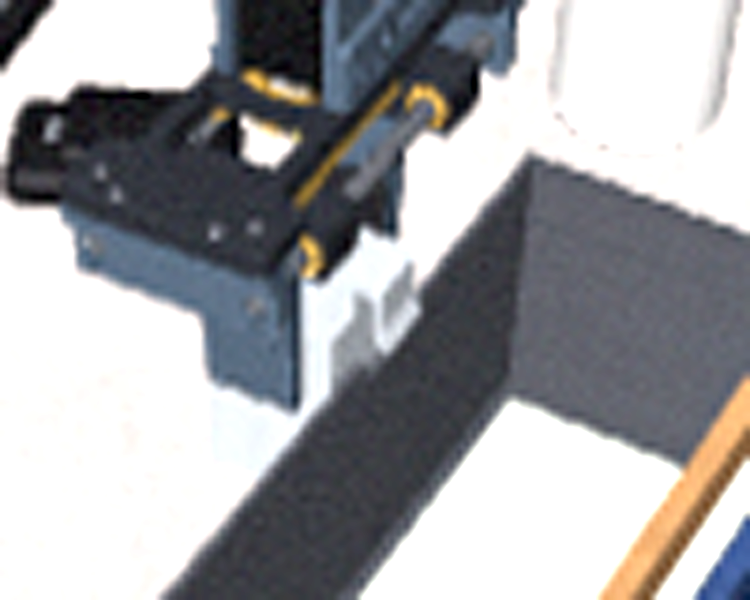

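Forces are about zero, and the lip tip is roughly 5 mm above the rim at y of about -32. I'll continue down in small steps.

Request:
{"method": "send_rows", "body": {
  "deltas": [0, 0, 0, 0.006, 0, 0, 0, 0, 0.002, 0]
}}

```text
time_s: 7.0
ee_pos: [565.4, -41.0, 105.7]
ee_rot: [-179.4, -1.6, 175.1]
force: [-0.5, -0.3, -1.5]
gripper_width: 55.9
```

```bash
python3 look.py s7
```

```text
bin TCP [124.8 -33.2 105.7] rot [-179.4   -1.6  175.1] F [-0.5 -0.3 -1.5] w 55.9 t 7.0
```

View pics/s7.png

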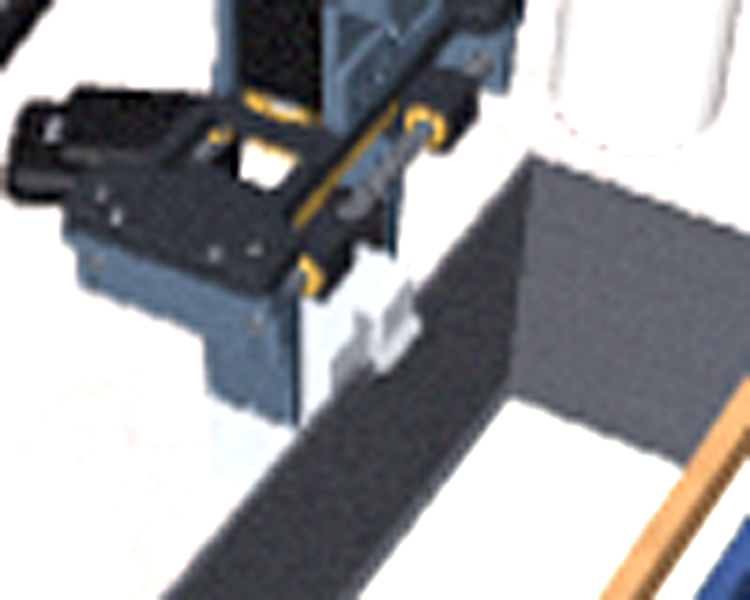

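Request:
{"method": "send_rows", "body": {
  "deltas": [0, 0.001, 0, 0.005, 0, 0, 0.0005, 0, 0.002, 0]
}}

```text
time_s: 7.25
ee_pos: [565.1, -41.0, 99.2]
ee_rot: [-179.4, -1.4, 175.1]
force: [0.7, -0.3, -0.3]
gripper_width: 56.2
```

```bash
python3 look.py s8
```

```text
bin TCP [124.4 -33.3  99.2] rot [-179.4   -1.4  175.1] F [ 0.7 -0.3 -0.3] w 56.2 t 7.25
```

View pics/s8.png

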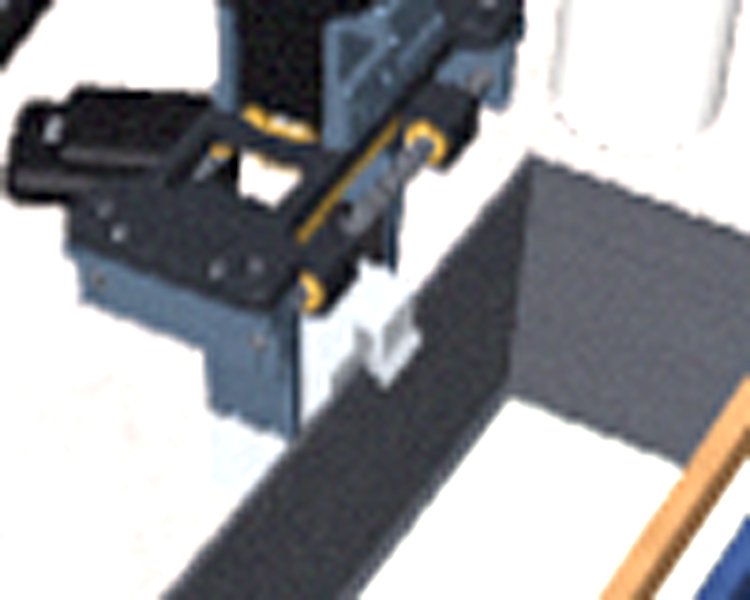

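The lip is now inside the wall and the contact is light, about 1 N. Continuing down.

Request:
{"method": "send_rows", "body": {
  "deltas": [0, 0.001, 0, 0.004, 0, 0, 0.0005, 0, 0.002, 0]
}}

```text
time_s: 7.5
ee_pos: [564.8, -41.0, 93.6]
ee_rot: [-179.4, -1.2, 175.1]
force: [1.5, 0.2, -1.5]
gripper_width: 55.9
```

```bash
python3 look.py s9
```

```text
bin TCP [124.2 -33.3  93.6] rot [-179.4   -1.2  175.1] F [ 1.5  0.2 -1.5] w 55.9 t 7.5
```

Request:
{"method": "send_rows", "body": {
  "deltas": [0, 0.0005, 0, 0.004, 0, 0, 0, 0, 0.002, 0]
}}

```text
time_s: 7.75
ee_pos: [564.7, -41.0, 87.5]
ee_rot: [-179.4, -1.1, 175.1]
force: [1.8, -0.4, 0.6]
gripper_width: 56.1
```

```bash
python3 look.py s10
```

```text
bin TCP [124.1 -33.4  87.5] rot [-179.4   -1.1  175.1] F [ 1.8 -0.4  0.6] w 56.1 t 7.75
```

View pics/s10.png

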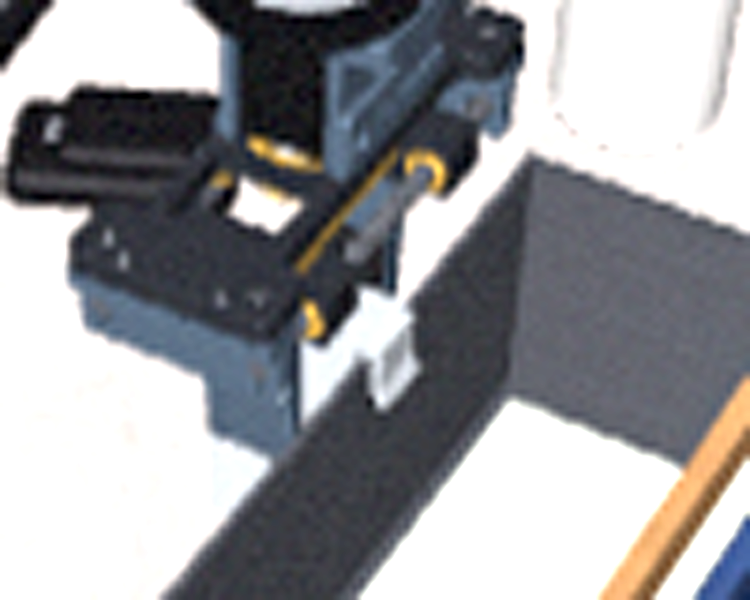

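Request:
{"method": "send_rows", "body": {
  "deltas": [0, 0, 0, 0.003, 0, 0, 0, 0, 0.002, 0]
}}

```text
time_s: 8.0
ee_pos: [564.7, -41.1, 82.1]
ee_rot: [-179.4, -1.1, 175.1]
force: [1.5, -0.2, -1.0]
gripper_width: 55.7
```

```bash
python3 look.py s11
```

```text
bin TCP [124.1 -33.4  82.1] rot [-179.4   -1.1  175.1] F [ 1.5 -0.2 -1. ] w 55.7 t 8.0
```

View pics/s11.png

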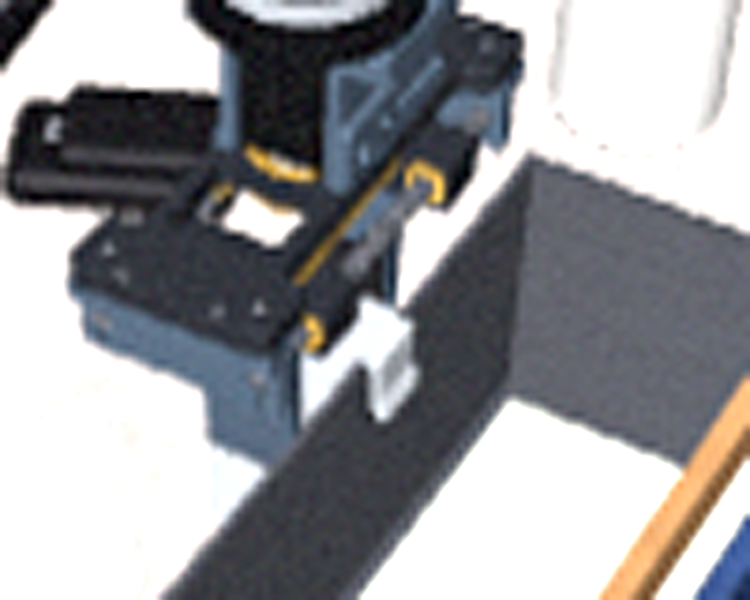

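The bridge is now below rim height with no vertical load, so it is entering the notch. Continuing.

Request:
{"method": "send_rows", "body": {
  "deltas": [0, 0, 0, 0.003, 0, 0, 0, 0, 0.001, 0]
}}

```text
time_s: 8.25
ee_pos: [564.7, -41.1, 77.6]
ee_rot: [-179.4, -1.1, 175.1]
force: [1.9, 0.0, -0.4]
gripper_width: 55.8
```

```bash
python3 look.py s12
```

```text
bin TCP [124.1 -33.5  77.6] rot [-179.4   -1.1  175.1] F [ 1.9  0.  -0.4] w 55.8 t 8.25
```

Request:
{"method": "send_rows", "body": {
  "deltas": [0, 0, 0, 0.002, 0, 0, 0, 0, 0.001, 0]
}}

```text
time_s: 8.5
ee_pos: [564.7, -41.1, 75.3]
ee_rot: [-179.4, -1.1, 175.1]
force: [0.2, -0.2, 10.0]
gripper_width: 56.0
```

```bash
python3 look.py s13
```

```text
bin TCP [124.1 -33.5  75.3] rot [-179.4   -1.1  175.1] F [ 0.2 -0.2 10. ] w 56.0 t 8.5
```

View pics/s13.png

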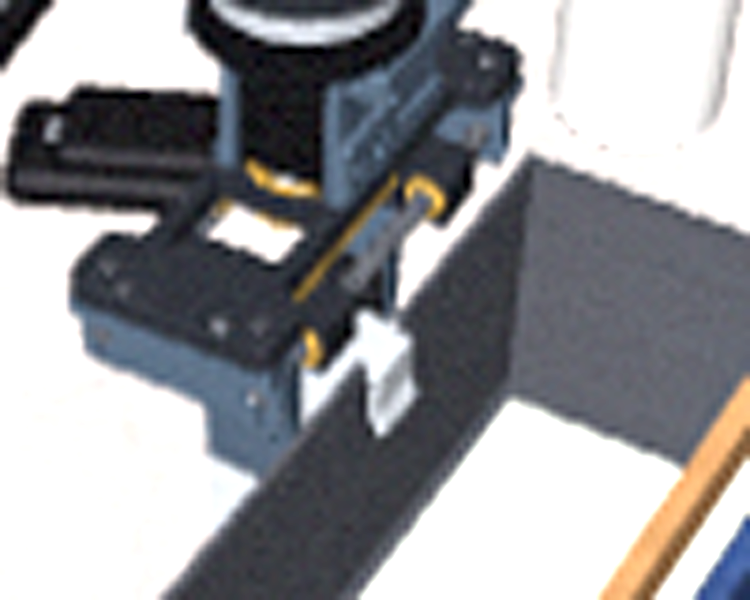

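Vertical contact of about 10 N came at TCP z = 75.3, against 76 predicted for the notch floor. It is seated, so I'll open.

Request:
{"method": "send_rows", "body": {
  "deltas": [1, 0, 0, -0.002, 0, 1, 0, 0, -0.001, 0, 1, 0, 0, -0.001, 0, 1, 0, 0, -0.001, 0, 1, 0, 0, -0.001, 0]
}}

```text
time_s: 9.05
ee_pos: [561.0, -40.8, 80.5]
ee_rot: [-179.4, -1.6, 175.1]
force: [-0.5, -0.1, 0.2]
gripper_width: 90.5
```

```bash
python3 look.py s14
```

```text
bin TCP [120.4 -33.4  80.5] rot [-179.4   -1.6  175.1] F [-0.5 -0.1  0.2] w 90.5 t 9.05
```

View pics/s14.png

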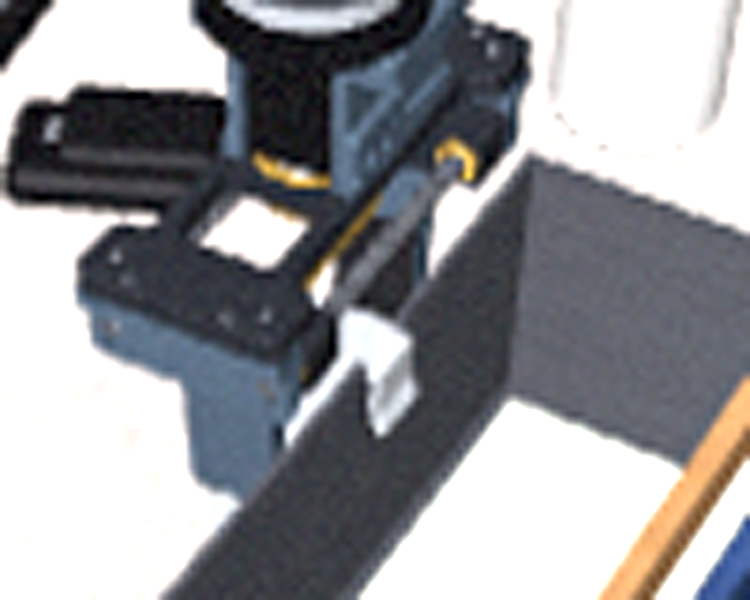

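The cup stayed put. Now I'll retreat straight up, slightly away from the wall.

Request:
{"method": "send_rows", "body": {
  "deltas": [1, -0.003, 0, -0.01, 0, 1, -0.002, 0, -0.02, 0, 1, -0.001, 0, -0.03, 0, 1, 0, 0, -0.04, 0, 1, 0, 0, -0.04, 0, 1, 0, 0, -0.04, 0, 1, 0, -0.04, -0.02, 0, 1, 0, -0.04, 0, 0, 1, 0, -0.04, 0, 0, 1, 0, -0.04, 0, 0, 1, 0, 0, 0, 0]
}}

```text
time_s: 10.2
ee_pos: [561.8, -203.6, 299.3]
ee_rot: [-179.3, -1.0, 175.4]
force: [-0.9, 0.2, -0.3]
gripper_width: 91.0
```

```bash
python3 look.py s15; python3 -c "
from h import *
f=grab_frame('top');save(f,'t15.png',None,1.5)
f=grab_frame('side');save(f,'s15f.png',None,1.5)"
```

```text
bin TCP [ 134.9 -195.6  299.3] rot [-179.3   -1.   175.4] F [-0.9  0.2 -0.3] w 91.0 t 10.2
```

View pics/s15.png

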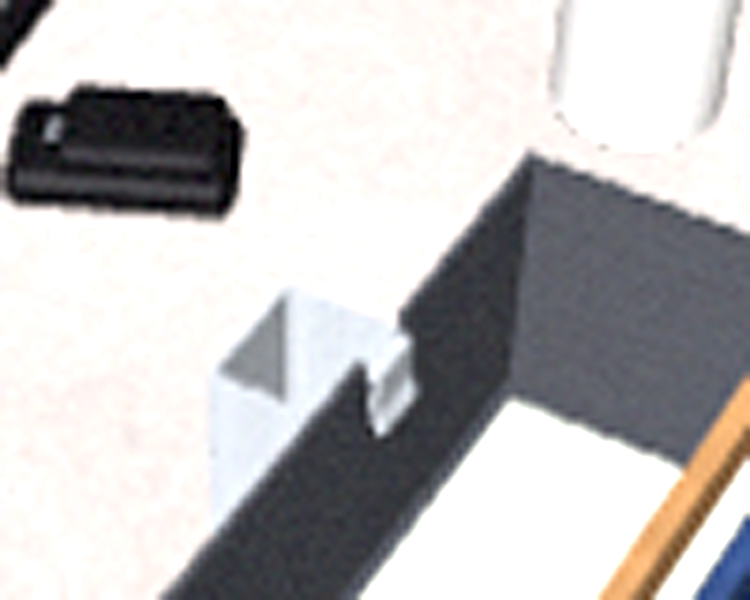

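View pics/t15.png

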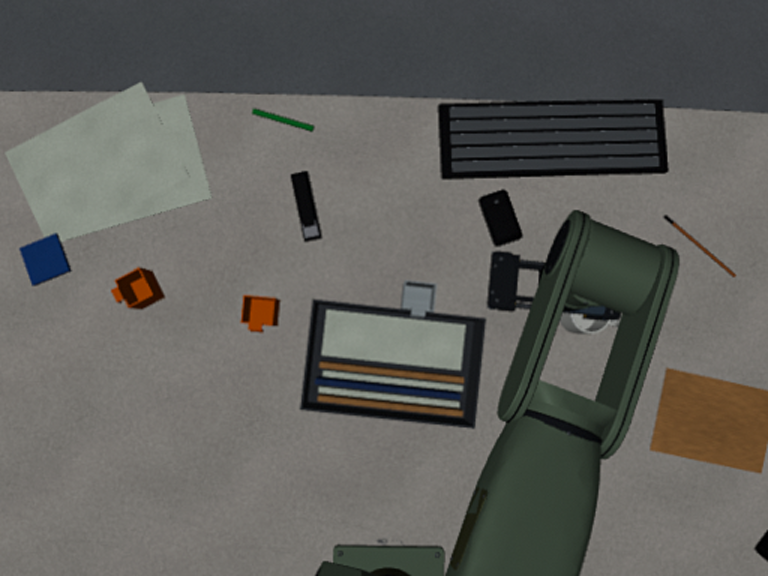

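View pics/s15f.png

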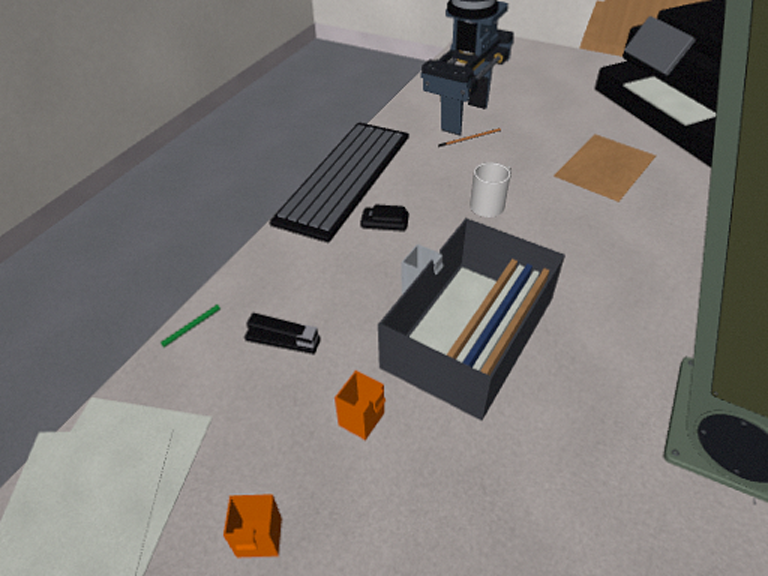

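Run:
```python
from n import *
import pickle
f=pickle.load(open("s15.pkl","rb"))
for p,z in[((213,372),95),((288,290),95),((368,368),108),((403,335),108)]: print(p,pt(f,p,z).round(1))
g=grab_frame("side"); print("moved px",np.abs(g["img"][125:205,240:340].astype(int)-f["img"][125:205,240:340]).mean())
job_done()
```

```text
(213, 372) [144.1  -5.3  95. ]
(288, 290) [142.9 -56.   95. ]
(368, 368) [ 92.8 -23.1 108. ]
(403, 335) [ 90.4 -44.  108. ]
moved px 1.6555416666666667
the job is handed in; nothing more can be done
```

The aluminium pen cup now hangs by its hook in the notch on the outside of the bin's +x wall, and I have handed the job in. The run took about 10.4 s of the 72 s allowed.

**How it went:** I found the silver cup among the orange lookalikes and gripped it by its y faces (width 55.9 mm). I saw the notch in the side view at bin y of about -32 mm. I turned the cup to the bin's yaw and lowered the hook straight in without sliding along the rim. Then I released it and moved the gripper clear.

**Last checks:**
- **Depth:** vertical contact came at TCP z = 75.3, against 76 predicted for the notch floor. The hook should therefore be right at the bottom.
- **Force:** the highest force I read was about 10 N, at that contact (limit 25 N). I only read it between moves, so short peaks were not recorded.
- **Position:** the cup's top outer edge measures about x = 143.5 mm, y = -56 to -5 mm in the bin frame, assuming its rim is 95 mm high. I expected 146.5 mm and -60 to -4 mm. The 3 mm gap in x fits the cup lying against the wall or measuring error.
- **Tilt and rest:** the cup looks upright, but I did not measure its final tilt separately. The last two side images differ only slightly (mean 1.7 grey levels), which looks like noise.
- **Bystanders:** the stapler and the mouse look unmoved in both views. The mug looks unmoved in the side view; in the last top view the arm partly covers it.

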